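# Press a carrier plate under the drag spring of a feed lane

### The job

Load the carrier plate that lies in the feed lane: with your fingertips press its tail down hard against the sprung bed and, still pressing, slide it under the bridge and its drag spring until its nose is fully home against the end stop, then let go and move clear. Never pick the plate up, and leave the other things on the bench where they are.

Things in the scene. Friction and masses are not known exactly. Their poses are not given: they have to be found in the camera images.
- lane: Fixed grey metal feed lane, 350 x 110 mm. Origin: centre of its underside, on the bench. x = feeding direction, level; y left of it; z up. Slick channel (friction about 0.2), 64 mm wide, between two 10 mm walls with tops 50 mm above the bench, x = -170 to 130 mm, open at the -x end. The carrier is home when its origin reads x = 55 mm, y = 0 here; it starts at x = -95 to -45 mm.
- carrier: Loose flat aluminium plate lying in the channel on the sprung bed, 150 (x) x 60 (y) x 12 mm, 0.18 to 0.34 kg. Origin: centre of its underside. x along the lane, nose at x = +75 mm. At the start its underside is 40 mm and its top 52 mm above the bench: 5 mm too high for the bridge.
- carrier_ridge (a point): Middle of the foot of the rear face of the carrier's cross ridge (carrier x = -30 mm, z = 12 mm). The ridge is 8 mm thick (x = -30 to -22), 60 mm wide, 10 mm high, and stays 17 mm short of the bridge when home. Behind it, x = -75 to -30 mm, is the flat tail ledge: fingertips press down here and push forward against the ridge.
- carrier_nose (a point): Top edge of the carrier's nose, middle of the width: carrier x = 75 mm, z = 12 mm.
- bridge_mouth (a point): Lower edge of the entry face of the steel bridge over the channel, mid-width: lane x = 50 mm, 47 mm above the bench. The bridge covers lane x = 50 to 74 mm, is 108 mm wide and its top is 57 mm above the bench.
- stop_face (a point): Point on the end stop's face, middle of the channel: lane x = 130 mm, 47 mm above the bench; the stop's top is 52 mm above the bench.
- bed (a joint): Sprung bed: white plastic strip, 296 x 60 mm, under the plate; sinks level. Value: how far down, 0 to 0.014 m (hard bottom). Over 5 mm is needed to enter under the bridge; 8 to 11 mm is good. With the carrier on it about 7 N starts it, 14 N holds it 9 mm down, 17 N bottoms it. Let go, it rises and holds the plate up against the bridge (about 5 mm down).
- leaf (a joint): Drag spring: bright steel leaf, 40 x 36 mm, hinged under the bridge's far edge, sloping down in the feeding direction to a free end about 41 mm above the bench at lane x = 114 mm. Value: how far it is bent up, in rad, 0 at rest, about 0.15 with the carrier home under it. It pushes down with about 2 to 6 N.
- spare_carrier: A second, identical plate lying on the bench beside the lane, on the lane's -y side; leave it. Origin: centre of its underside.
- bushing: Brass bushing, 36 mm across, 25 mm high, standing beside the lane; leave it. Origin: centre of its underside.
- standoff: Upright steel cylinder, 20 mm across, 50 mm high, beside the lane; leave it. Origin: centre of its underside.
- parts_bin: Small open yellow plastic bin, 100 x 70 x 45 mm, on the lane's +y side; leave it. Origin: centre of its underside.
- dowel: Upright steel pin, 12 mm across, 45 mm high, on the lane's +y side; leave it. Origin: centre of its underside.
- screwdriver: Screwdriver (red handle) lying on the bench on the lane's +y side; leave it. Origin: its middle.
- carton: White block, 55 x 40 x 35 mm, beyond the lane's far end; leave it. Origin: centre of its underside.
There are look-alikes about, which are no part of the job. Leave any brown or pink look-alike of the carrier alone.

How it is judged:
By the outcome, as a careful person would: the job done as asked, in the order asked, and still so for the second after the job is handed in, with the robot touching nothing.
It also fails if it takes over 38 s, if anything falls off the work surface, if the arm or the gripper's body presses on something with over 40 N, if the wrist force passes 120 N, or if a joint passes its speed limit or range.

### The arm

A 6-joint arm with a two-finger parallel gripper is mounted at the origin on the work surface. World frame = base frame: x ahead of the robot, y to its left, z up, the work surface at z = 0. Lengths are in m, angles in rad, forces in N, time in s.
With the tool pointing down it reaches from about 0.3 to 0.825 m from the base axis. Payload 5.4 kg.
Tool frame: the origin (TCP) lies at the very end of the fingers, on their centre line; the grasp point (between the pads) lies bot.grip_depth behind it (bot.grip_depth is the distance from the TCP to the grasp point, in m); x points along the fingers, y is the direction in which the jaws open and shut, and the axes are right-handed (so a half turn about x gives the same grasp; the last joint's range is limited). The gripper opens to 92 mm and grips with 3 to 60 N. Pads are 20 mm wide; open, the fingers measure 128 mm over their backs; the gripper's body (75 mm by 189 mm) begins 69 mm behind the grasp point.
Start: joints at [-1.361, 0.158, 1.597, -0, 1.386, -0.21], TCP at [0.234, -0.525, 0.215] pointing down, gripper open.
Joint ranges: [-2.91, 2.91], [-0.94, 2.29], [0.18, 2.7], [-1.29, 4.43], [0.17, 2.64], [-3, 3]. Speed limits (rad/s): [2.57, 2.57, 3.14, 3.14, 3.14, 3.14].

### API

Orientations are given as [roll, pitch, yaw] about the fixed x, y, z axes, in that order (R = Rz(yaw) Ry(pitch) Rx(roll)).
In Python, from bench import status, camera, camera_info, finish_job, silhouettes, bot gives the robot as it stands.
- The arm moves only by the tool step_arm, never from a script. Its argument "motion" is a list of rows, each a list of 4 numbers: the shift along the tool's x, y, z in m, then the turn about the tool's x in rad. In form: [[dx, dy, dz, roll], ...]. A call has 1 to 10 rows; each row is the pose to reach, as a shift and turn from the pose commanded when the call began, along the tool's axes at that moment; what a row does not reach only later rows make up. A row lasts 1/10 s, in which the tool goes at most 50 mm and 8.59 degrees, less where a joint would pass 70% of its speed; a pose out of reach is approached as far as the arm can. A call with a gripper value outside its range is refused whole. "jaw" is the finger opening in m, from 0 to 0.0919, set as the call begins (left out, the last holds). The fingers move at their own pace and stop on an object; the grip force is fixed at half the most. Time passes only in rows, so rows that repeat a pose let the fingers close. It gives the time, the measured TCP pose, the force and the opening at its end, in the units of the state.
- status.sense(): the state, without advancing time (a new reading comes with each control period).
- camera(name): name is "scene" or "top" or "wrist"; returns (picture, depth): 400x640x3 uint8, red, green, blue; 400x640 float32, m along the optical axis (not along the pixel's ray), 0 where there is no reading.
- camera_info(name): a dict with "fx", "fy", "cx", "cy" (pixels), "extrinsics" (4x4, takes a point from camera to world coordinates). Camera axes: x right, y up, looking along -z (the intrinsics and any distortion apply to the point x, -y, -z); pixel columns grow to the right and rows downward; lengths in m; the calibration is good to about 2 mm. A picture is of the moment at which its call begins: read the wrist's pose just before it. camera_info takes no time and is no camera call; for the wrist camera it gives the pose at the moment of the call.
- finish_job(): hands the job in, once; it reports no verdict.
Trained networks look in the newest picture that a camera, given by its name, has taken for a name from the list of things; names that differ only in an ending like _2 or _b are one class to them, and where a whole thing is asked for, a point or a joint stands for the part that bears it (a point fixed in the world has none). Each returns a list of dicts, best first, with "score" (0 to 1); they miss things now and then, are a little off and sometimes report something else, mostly with a low value. They report only what shows in the picture. A call takes as long as a camera call. They do not tell look-alikes from the thing itself.
- silhouettes(camera, name): "pixels" (400x640 bool, what is visible of it) and "bbox" ([left, top, right, bottom] in pixels, round what is visible of it).
The state is a dict: "t": time; "joints": joint angles; "joint_velocities": joint speeds; "joint_efforts": joint torques, N m; "tool_pos": TCP position; "eef_rot": TCP orientation; "force": force on the tool from outside, world axes, zero at the start; "moment": the same for the moment, N m; "width": finger opening in m.
Only numpy, scipy, OpenCV 4.12 (cv2) and the standard library are available. Lean on these libraries where they do the work, as an engineer would, in place of code of your own. Each camera call takes 0.05 s, during which the arm holds its last target. There are 200 camera calls.

## Working session

There is one attempt and no reset: what is moved stays moved. The work goes in short steps, Python scripts to look and compute and a tool call to move; the robot and the scene stay as the last step left them, time stands still between calls to the robot, and variables do not carry over. Pictures are saved under pics/ and viewed, about 8 in all and at most 12, crops included, and the job is handed in when it is done.

Besides the shell and the picture viewer there is one more tool, called after "Request:" as name(argument=value, ...), one argument or row to a line, values as JSON. step_arm: Moves the arm, as the interface text tells. Its arguments: {"type":"object","properties":{"motion":{"type":"array","items":{"type":"array","items":{"type":"number"}}},"jaw":{"type":"number"}},"required":["motion"]}

```bash
mkdir -p pics; ls
python3 - <<'E'
from bench import *
import cv2,numpy as np
s=status.sense(); print({k:np.round(v,3) for k,v in s.items()}, bot.grip_depth)
for n in ("scene","top"):
    p,d=camera(n); i=camera_info(n); print(n,{k:np.round(v,3).tolist() for k,v in i.items()})
    cv2.imwrite(f"pics/{n}.png",p[:,:,::-1])
E
```

```text
pics
{'t': np.float64(0.0), 'joints': array([-1.361,  0.159,  1.598, -0.   ,  1.386, -0.21 ]), 'joint_velocities': array([-0.   ,  0.   ,  0.001, -0.001, -0.001, -0.   ]), 'joint_efforts': array([-0.0000e+00, -3.8557e+01, -3.2211e+01,  7.0000e-02,  3.8000e-02,
       -0.0000e+00]), 'tool_pos': array([ 0.234, -0.524,  0.214]), 'eef_rot': array([-1.781,  1.569,  1.781]), 'force': array([-0.064,  0.081, -0.05 ]), 'moment': array([ 0.067, -0.052,  0.059]), 'width': np.float64(0.092)} 0.0187
scene {'fx': 412.491, 'fy': 412.491, 'cx': 324.254, 'cy': 204.86, 'extrinsics': [[-0.738, -0.508, 0.444, 0.884], [0.675, -0.57, 0.469, 0.437], [0.015, 0.646, 0.763, 0.702], [0.0, 0.0, 0.0, 1.0]]}
top {'fx': 397.783, 'fy': 397.783, 'cx': 326.64, 'cy': 203.105, 'extrinsics': [[0.021, 0.997, -0.079, 0.45], [-1.0, 0.02, -0.021, 0.047], [-0.02, 0.079, 0.997, 0.86], [0.0, 0.0, 0.0, 1.0]]}
```

View pics/top.png

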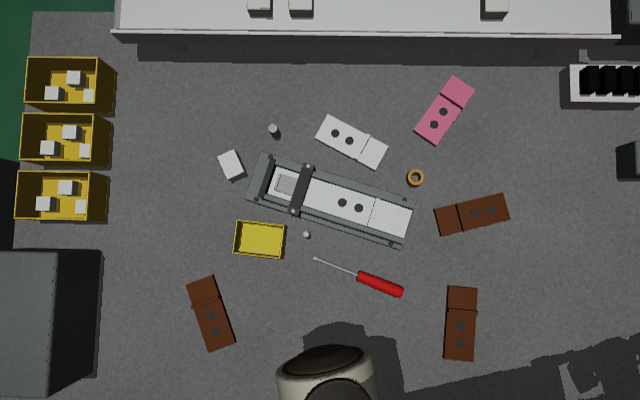

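View pics/scene.png

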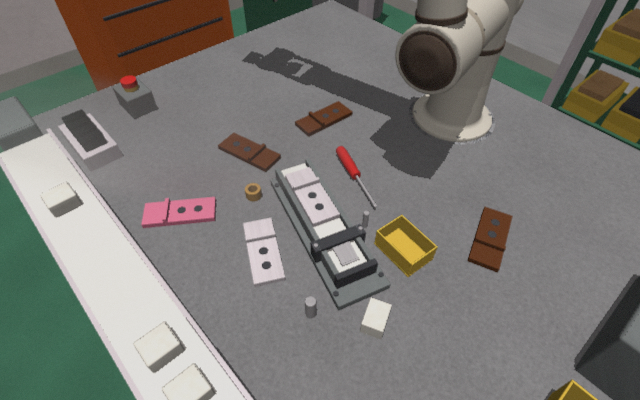

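The top view shows the lane running from its open end (410,225) to the stop (255,170), with the bridge at (300,188). The white plate in the channel is the carrier, with its ridge near (372,210). The spare is the white plate at (350,140). The pink and brown plates are look-alikes.

```bash
cat > h.py <<'E'
from bench import *
import cv2,numpy as np
def world(n,px,depth=None,z=None,info=None):
    """px Nx2 (col,row); by depth, or on plane z"""
    i=info or camera_info(n); E=np.array(i["extrinsics"]); px=np.atleast_2d(px).astype(float)
    r=np.c_[(px[:,0]-i["cx"])/i["fx"],-(px[:,1]-i["cy"])/i["fy"],-np.ones(len(px))]
    dr=r@E[:3,:3].T
    s=depth if depth is not None else (z-E[2,3])/dr[:,2]
    return E[:3,3]+dr*np.asarray(s)[:,None]
def pix(i,P):
    E=np.array(i["extrinsics"]); c=(np.atleast_2d(P)-E[:3,3])@E[:3,:3]
    return np.c_[i["cx"]+i["fx"]*c[:,0]/-c[:,2], i["cy"]+i["fy"]*c[:,1]/c[:,2]]
E
python3 - <<'E'
from h import *
for n in ("top","scene"):
    p,d=camera(n)
    for t in ("lane","carrier","carrier_ridge","carrier_nose","bed","spare_carrier","standoff","bushing","dowel","parts_bin"):
        for s in silhouettes(n,t)[:4]:
            v,u=np.nonzero(s["pixels"]&(d>0))
            if len(u)<5: continue
            W=world(n,np.c_[u,v],depth=d[v,u])
            hi=np.percentile(W[:,2],[10,50,90]); T=W[W[:,2]>hi[1]-.006] 
            (c,sz,a)=cv2.minAreaRect(T[:,:2].astype(np.float32)*1000)
            print(n,t,round(float(s["score"]),2),np.round(s["bbox"]).astype(int).tolist(),"n",len(u),"z",hi.round(3),"c",np.round(c,0),np.round(sz,0),round(a,1))
p,d=camera("top")
c=cv2.resize(p[140:260,235:425],None,fx=4,fy=4,interpolation=cv2.INTER_CUBIC)
cv2.imwrite("pics/topcrop.png",c[:,:,::-1])
E
```

```text
top lane 0.96 [246, 155, 416, 252] n 6256 z [0.017 0.041 0.055] c [520.  46.] [311. 108.] 73.3
top carrier 0.96 [435, 192, 509, 238] n 2041 z [0.01  0.012 0.014] c [ 500. -243.] [ 60. 151.] 14.9
top carrier 0.9 [323, 187, 399, 236] n 2140 z [0.05  0.052 0.055] c [504.  -4.] [149.  60.] 72.9
top carrier 0.79 [184, 276, 234, 354] n 2100 z [0.011 0.013 0.015] c [279. 306.] [149.  62.] 21.6
top carrier 0.73 [440, 284, 478, 364] n 2289 z [0.01  0.012 0.015] c [ 272. -218.] [ 62. 151.] 86.2
top carrier_ridge 0.9 [445, 286, 478, 361] n 2310 z [0.01  0.012 0.015] c [ 272. -218.] [ 62. 151.] 86.4
top carrier_ridge 0.89 [321, 184, 404, 236] n 2247 z [0.05  0.052 0.054] c [503.  -5.] [150.  62.] 73.0
top carrier_ridge 0.89 [415, 77, 473, 145] n 1908 z [0.01  0.012 0.014] c [ 725. -185.] [ 60. 152.] 55.6
top carrier_ridge 0.74 [432, 190, 510, 238] n 2126 z [0.009 0.012 0.014] c [ 500. -243.] [ 60. 151.] 14.8
top carrier_nose 0.91 [431, 191, 512, 238] n 2045 z [0.01  0.012 0.014] c [ 500. -243.] [ 60. 151.] 14.9
top carrier_nose 0.88 [322, 183, 402, 234] n 2162 z [0.05  0.052 0.055] c [503.  -5.]
[... 2240 characters left out ...]
.] 15.5
scene carrier_nose 0.62 [286, 168, 340, 227] n 1700 z [0.05  0.052 0.055] c [505.  -5.] [153.  65.] 72.2
scene bed 0.93 [280, 161, 370, 273] n 882 z [0.039 0.04  0.042] c [519.  40.] [301.  64.] 72.9
scene bed 0.47 [361, 209, 372, 230] n 119 z [0.001 0.023 0.046] c [470. 115.] [52. 11.] 25.0
scene spare_carrier 0.89 [245, 217, 285, 289] n 1937 z [0.01  0.012 0.015] c [652.  15.] [151.  60.] 62.5
scene standoff 0.65 [305, 298, 321, 316] n 255 z [0.004 0.038 0.051] c [670. 181.] [18. 19.] 74.7
scene bushing 0.57 [243, 181, 261, 201] n 274 z [0.003 0.019 0.026] c [ 577. -121.] [33. 34.] 49.8
scene bushing 0.37 [334, 244, 360, 265] n 355 z [0.044 0.046 0.049] c [551. 150.] [42. 40.] 74.0
```

View pics/topcrop.png

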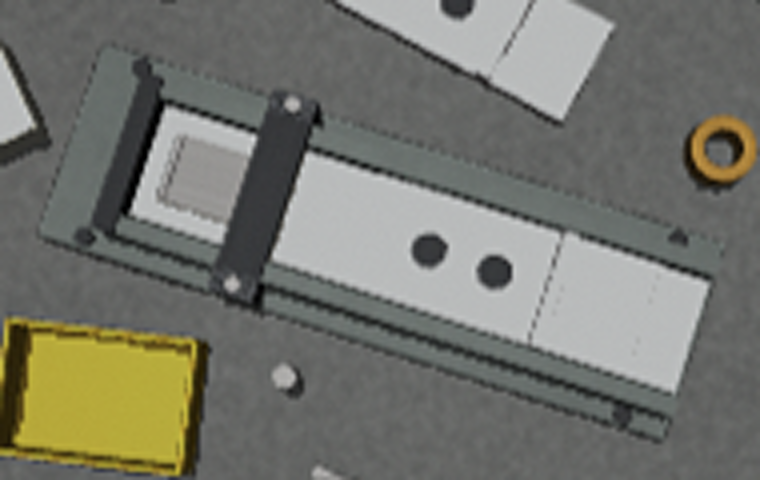

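```bash
cat >> h.py <<'E'
from scipy.spatial.transform import Rotation as Ro
a=np.radians(73.2); O=np.array([.524,.059,0]); f=np.array([np.cos(a),np.sin(a),0]); l=np.array([-f[1],f[0],0])
L=np.c_[f,l,[0,0,1]]            # lane axes
def tool():
    s=status.sense(); return s,Ro.from_euler("xyz",s["eef_rot"]).as_matrix()
def tolane(P): return (np.atleast_2d(P)-O)@L
def go(lanexyz):
    "shift in tool axes to reach a lane-frame TCP, and turn aligning tool y with lane y"
    s,R=tool(); T=O+L@np.array(lanexyz); d=R.T@(T-s["tool_pos"]); m=R.T@l
    w=np.arctan2(m[2],m[1]); w=(w+np.pi/2)%np.pi-np.pi/2
    print("lane tcp",tolane(s["tool_pos"]).round(4),"shift",d.round(4),"turn",w.round(4),"R",R.round(3).tolist(),"q",s["joints"].round(2),"F_lane",(s["force"]@L).round(2),"t",s["t"])
E
python3 - <<'E'
from h import *
print(tolane([.504,-.005,.052]))
go([-.112,0,.15])
E
```

```text
[[-0.06704908  0.00064835  0.052     ]]
lane tcp [[-0.6429  0.1085  0.2146]] shift [ 0.0646 -0.3306 -0.4293] turn -0.8578 R [[0.0, 0.408, -0.913], [0.0, -0.913, -0.408], [-1.0, 0.0, -0.0]] q [-1.36  0.16  1.6   0.    1.39 -0.21] F_lane [-0.09  0.73 -0.14] t 1.25
```

Request:
step_arm(
  motion=[
    [0.0,-0.02,-0.03,-0.08],
    [0.0,-0.05,-0.06,-0.17],
    [0.0,-0.08,-0.1,-0.26],
    [0.0,-0.11,-0.14,-0.35],
    [0.0,-0.14,-0.18,-0.44],
    [0.0,-0.165,-0.215,-0.53],
    [0.01,-0.19,-0.25,-0.62],
    [0.02,-0.22,-0.285,-0.71],
    [0.03,-0.25,-0.32,-0.8],
    [0.04,-0.275,-0.355,-0.858],
  ],
  jaw=0.012,
)

```text
t: 2.25
tool_pos: [0.447, -0.1273, 0.1745]
eef_rot: [1.409, 1.57, -0.452]
force: [0.7, -0.1, -0.1]
width: 0.0134
```

Run:
```python
from h import *
go([-.112,0,.15])
```

```text
lane tcp [[-0.2006  0.0199  0.1745]] shift [ 0.0245  0.0202 -0.0885] turn 0.0035 R [[0.001, 0.958, -0.286], [-0.0, -0.286, -0.958], [-1.0, 0.001, 0.0]] q [-0.54 -0.1   1.94  0.    1.3  -0.25] F_lane [ 0.13 -0.67 -0.08] t 2.25
```

Request:
step_arm(
  motion=[
    [0.01,0.01,-0.03,0],
    [0.02,0.02,-0.06,0],
    [0.025,0.02,-0.08,0],
    [0.025,0.02,-0.08,0],
    [0.025,0.02,-0.08,0],
  ],
)

```text
t: 2.75
tool_pos: [0.4886, -0.0586, 0.1497]
eef_rot: [-0.208, 1.57, -2.07]
force: [0.9, -0.6, 0.3]
width: 0.0118
```

Run:
```python
from h import *
go([-.112,0,.06])
p,d=camera("wrist"); i=camera_info("wrist")
im=p[:,:,::-1].copy()
for X in [(-.097,y,.052) for y in (-.03,0,.03)]+[(.05,0,.047),(-.142,0,.052)]:
    q=pix(i,O+L@np.array(X))[0]; cv2.circle(im,tuple(int(v) for v in q),3,(0,0,255),1)
cv2.imwrite("pics/w1.png",im)
```

```text
lane tcp [[-1.228e-01 -1.000e-04  1.497e-01]] shift [ 0.0897 -0.0001 -0.0108] turn 0.0012 R [[-0.0, 0.958, -0.288], [-0.0, -0.288, -0.958], [-1.0, -0.0, 0.0]] q [-0.37  0.    1.9  -0.    1.24 -0.07] F_lane [-0.28 -1.07  0.32] t 2.75
```

View pics/w1.png

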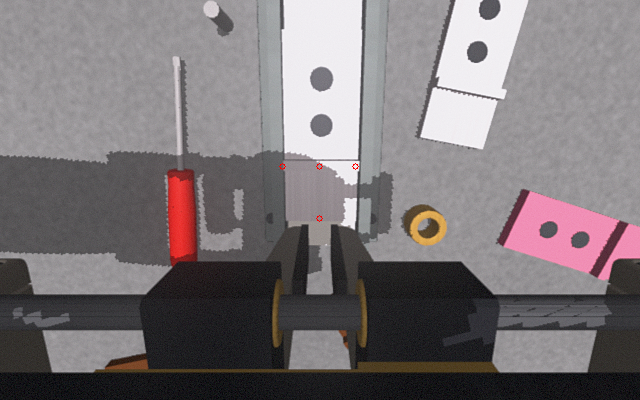

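The wrist view shows the carrier centred in the channel. Its ridge is near row 160 and its tail edge near row 220, both within about 4 mm of my marks. Lateral alignment is good, so I'm descending onto the ledge behind the ridge.

Request:
step_arm(
  motion=[
    [0.02,0,-0.007,0],
    [0.045,0,-0.007,0],
    [0.07,0,-0.007,0],
    [0.085,0,-0.007,0],
    [0.092,0,-0.007,0],
    [0.092,0,-0.007,0],
    [0.092,0,-0.007,0],
  ],
)

```text
t: 3.5
tool_pos: [0.4914, -0.0525, 0.0586]
eef_rot: [1.478, 1.569, -0.387]
force: [-0.9, -0.1, 0.4]
width: 0.0119
```

Run:
```python
from h import *
go([-.115,0,.043])
```

```text
lane tcp [[-0.1162 -0.001   0.0586]] shift [ 0.0156 -0.0011 -0.0012] turn -0.0005 R [[0.002, 0.957, -0.29], [-0.001, -0.29, -0.957], [-1.0, 0.002, 0.0]] q [-0.35  0.14  1.96 -0.    1.05 -0.06] F_lane [-0.35  0.84  0.44] t 3.5
```

Now press gradually.

Request:
step_arm(
  motion=[
    [0.003,-0.001,0,0],
    [0.006,-0.001,0,0],
    [0.009,-0.001,0,0],
    [0.012,-0.001,0,0],
    [0.012,-0.001,0,0],
  ],
)

```text
t: 4.0
tool_pos: [0.4904, -0.0517, 0.047]
eef_rot: [1.177, 1.57, -0.687]
force: [-3.8, 1.0, 11.7]
width: 0.0123
```

Request:
step_arm(
  motion=[
    [0.002,0,0,0],
    [0.004,0,0,0],
    [0.004,0,0,0],
    [0.004,0,0,0],
  ],
)

```text
t: 4.4
tool_pos: [0.4907, -0.0518, 0.0436]
eef_rot: [1.196, 1.569, -0.667]
force: [-4.8, 0.1, 13.8]
width: 0.0118
```

Request:
step_arm(
  motion=[
    [0.001,0,-0.003,0],
    [0.001,0,-0.006,0],
    [0.001,0,-0.009,0],
    [0.001,0,-0.012,0],
    [0.001,0,-0.015,0],
    [0.001,0,-0.018,0],
    [0.001,0,-0.021,0],
    [0.001,0,-0.024,0],
    [0.001,0,-0.024,0],
  ],
)

```text
t: 5.3
tool_pos: [0.4998, -0.0303, 0.0438]
eef_rot: [1.264, 1.564, -0.599]
force: [-1.9, -3.0, 14.5]
width: 0.012
```

Run:
```python
from h import *
go([-.07,0,.043])
p,d=camera("wrist"); i=camera_info("wrist")
im=p[:,:,::-1].copy()
cv2.imwrite("pics/w2.png",im)
```

```text
lane tcp [[-0.0925 -0.0026  0.0438]] shift [ 0.0007 -0.0026 -0.0225] turn 0.0013 R [[0.006, 0.958, -0.288], [-0.004, -0.288, -0.958], [-1.0, 0.007, 0.002]] q [-0.3   0.17  1.95 -0.    1.01 -0.01] F_lane [-3.42  0.94 14.54] t 5.3
```

View pics/w2.png

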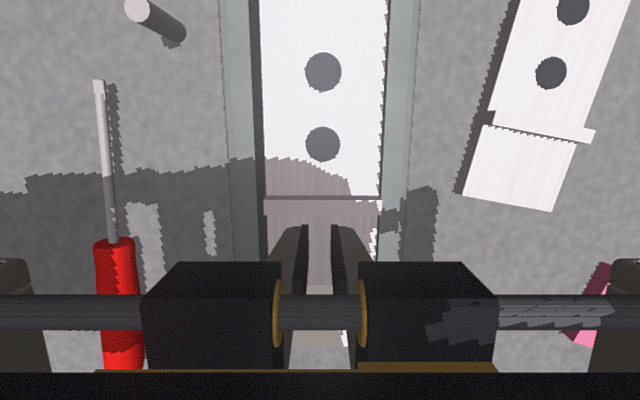

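The wrist view shows the plate depressed and straight, with the ridge at row 197 just ahead of the fingertips (row 228). I'm continuing, slightly deeper and recentred.

Request:
step_arm(
  motion=[
    [0.001,-0.001,-0.003,0],
    [0.001,-0.002,-0.006,0],
    [0.001,-0.002,-0.009,0],
    [0.001,-0.002,-0.012,0],
    [0.001,-0.002,-0.015,0],
    [0.001,-0.002,-0.018,0],
    [0.001,-0.002,-0.021,0],
    [0.001,-0.002,-0.024,0],
    [0.001,-0.002,-0.024,0],
  ],
)

```text
t: 6.25
tool_pos: [0.5052, -0.0066, 0.0431]
eef_rot: [1.353, 1.563, -0.51]
force: [-1.5, -4.0, 14.6]
width: 0.0119
```

```bash
cat >> h.py <<'E'
def carrier(n):
    p,d=camera(n)
    for s in silhouettes(n,"carrier"):
        v,u=np.nonzero(s["pixels"]&(d>0))
        if len(u)<50: continue
        W=tolane(world(n,np.c_[u,v],depth=d[v,u]))
        c=np.median(W,0)
        if abs(c[0])<.18 and abs(c[1])<.04:
            T=W[np.abs(W[:,1])<.028]; r=T[T[:,2]>.8*np.percentile(T[:,2],98)]
            print(n,"score",round(float(s["score"]),2),"x",np.percentile(T[:,0],[.5,50,99.5]).round(4),"y",np.percentile(W[:,1],[1,99]).round(4),"z",np.percentile(T[:,2],[5,25,50,75,98]).round(4))
    return p,d
E
python3 - <<'E'
from h import *
go([-.07,0,.043])
for n in("top","scene"): carrier(n)
E
```

```text
lane tcp [[-0.0683 -0.001   0.0431]] shift [ 0.0001 -0.001   0.0017] turn 0.0011 R [[0.007, 0.958, -0.288], [-0.004, -0.288, -0.958], [-1.0, 0.008, 0.002]] q [-0.25  0.19  1.94 -0.    1.01  0.04] F_lane [-4.28  0.31 14.64] t 6.25
top score 0.6 x [0.0134 0.0336 0.0484] y [-0.0281  0.0262] z [0.0408 0.0419 0.0428 0.0438 0.0459]
top score 0.43 x [-0.1582  0.1093  0.1299] y [-0.0319  0.0301] z [0.0287 0.0301 0.0311 0.0323 0.0473]
scene score 0.56 x [-0.0908 -0.0112  0.0406] y [-0.0302  0.0269] z [0.0413 0.0425 0.0434 0.0445 0.0539]
scene score 0.29 x [-0.164   0.0913  0.1306] y [-0.0346  0.0309] z [0.0293 0.0305 0.0313 0.0322 0.0525]
```

Plate top is at 43 mm (9 mm down) and the nose is at about lane x = 48 mm, right at the bridge mouth. I'm continuing under it.

Request:
step_arm(
  motion=[
    [0,0,-0.003,0],
    [0,-0.001,-0.006,0],
    [0,-0.001,-0.009,0],
    [0,-0.001,-0.012,0],
    [0,-0.001,-0.015,0],
    [0,-0.001,-0.018,0],
    [0,-0.001,-0.021,0],
    [0,-0.001,-0.024,0],
    [0,-0.001,-0.027,0],
    [0,-0.001,-0.03,0],
  ],
)

```text
t: 7.45
tool_pos: [0.5128, 0.0223, 0.043]
eef_rot: [1.323, 1.563, -0.54]
force: [-1.1, -5.1, 15.6]
width: 0.0123
```

Run:
```python
from h import *
go([.015,0,.043])
```

```text
lane tcp [[-0.0384  0.0001  0.043 ]] shift [-0.0001  0.0002 -0.0534] turn 0.001 R [[0.006, 0.958, -0.288], [-0.004, -0.288, -0.958], [-1.0, 0.007, 0.002]] q [-0.19  0.2   1.91 -0.    1.02  0.1 ] F_lane [-5.21 -0.43 15.57] t 7.45
```

Request:
step_arm(
  motion=[
    [0,0,-0.003,0],
    [0,0,-0.006,0],
    [0,0,-0.009,0],
    [0,0,-0.012,0],
    [0,0,-0.015,0],
    [0,0,-0.018,0],
    [0,0,-0.021,0],
    [0,0,-0.024,0],
    [0,0,-0.027,0],
    [0,0,-0.03,0],
  ],
)

```text
t: 8.45
tool_pos: [0.5209, 0.0508, 0.0425]
eef_rot: [1.204, 1.564, -0.659]
force: [-0.9, -6.0, 12.4]
width: 0.0118
```

Request:
step_arm(
  motion=[
    [0,0,-0.003,0],
    [0,0,-0.006,0],
    [0,0,-0.009,0],
    [0,0,-0.012,0],
    [0,0,-0.015,0],
    [0,0,-0.017,0],
    [0,0,-0.017,0],
  ],
)

```text
t: 9.15
tool_pos: [0.5258, 0.0669, 0.0425]
eef_rot: [1.13, 1.564, -0.732]
force: [-2.9, -8.0, 12.0]
width: 0.0117
```

Run:
```python
from h import *
go([.015,0,.043])
```

```text
lane tcp [[0.0081 0.0005 0.0425]] shift [-0.0005  0.0006 -0.0069] turn 0.0017 R [[0.005, 0.958, -0.287], [-0.005, -0.287, -0.958], [-1.0, 0.006, 0.003]] q [-0.1   0.25  1.86 -0.    1.03  0.19] F_lane [-8.54  0.46 12.01] t 9.15
```

Request:
step_arm(
  motion=[
    [0,0,-0.001,0],
    [0,0,-0.002,0],
    [0,0,-0.003,0],
    [0,0,-0.004,0],
    [0,0,-0.005,0],
    [0,0,-0.005,0],
  ],
)

```text
t: 9.75
tool_pos: [0.5271, 0.0713, 0.0425]
eef_rot: [1.037, 1.564, -0.826]
force: [-1.9, -8.7, 13.5]
width: 0.0121
```

Request:
step_arm(
  motion=[
    [0,0,-0.001,0],
    [0,0,-0.002,0],
    [0,0,-0.002,0],
  ],
)

```text
t: 10.05
tool_pos: [0.5275, 0.0726, 0.0425]
eef_rot: [0.893, 1.563, -0.97]
force: [-3.5, -11.5, 13.8]
width: 0.0121
```

Request:
step_arm(
  motion=[
    [0,0,-0.001,0],
    [0,0,-0.001,0],
    [0,0,-0.001,0],
  ],
)

```text
t: 10.35
tool_pos: [0.5275, 0.0728, 0.0425]
eef_rot: [0.733, 1.562, -1.129]
force: [-3.9, -14.0, 14.3]
width: 0.0122
```

Request:
step_arm(
  motion=[
    [0,0,-0.001,0],
    [0,0,-0.001,0],
    [0,0,-0.001,0],
  ],
)

```text
t: 10.65
tool_pos: [0.5276, 0.073, 0.0425]
eef_rot: [0.603, 1.561, -1.259]
force: [-4.9, -17.2, 15.0]
width: 0.0118
```

Run:
```python
from h import *
go([.015,0,.043])
p,d=carrier("top"); p2,_=carrier("scene")
c=cv2.resize(p[140:240,240:400],(640,400),interpolation=cv2.INTER_CUBIC)
cv2.imwrite("pics/t3.png",c[:,:,::-1])
```

```text
lane tcp [[0.0144 0.0006 0.0425]] shift [-0.0005  0.0006 -0.0006] turn 0.002 R [[0.003, 0.958, -0.287], [-0.009, -0.287, -0.958], [-1.0, 0.005, 0.008]] q [-0.08  0.25  1.85 -0.01  1.03  0.21] F_lane [-17.88  -0.32  15.05] t 10.65
scene score 0.74 x [-0.0311  0.0371  0.1244] y [-0.0343  0.0288] z [0.0407 0.042  0.0431 0.0457 0.0538]
```

It has stalled at TCP lane x = 14.4 mm (15 expected), with force rising about 3 N per mm, so the nose is on the stop. I'll ease the push and lift clear.

Request:
step_arm(
  motion=[
    [0,0,0.001,0],
    [0,0,0.002,0],
    [0,0,0.003,0],
    [0,0,0.003,0],
  ],
)

```text
t: 11.25
tool_pos: [0.5275, 0.0727, 0.0425]
eef_rot: [1.255, 1.564, -0.609]
force: [-1.7, -6.5, 12.9]
width: 0.0123
```

Request:
step_arm(
  motion=[
    [-0.003,0,0,0],
    [-0.006,0,0,0],
    [-0.009,0,0,0],
    [-0.012,0,0,0],
    [-0.016,0,0,0],
    [-0.02,0,0.002,0],
    [-0.03,0,0.005,0],
    [-0.045,0,0.008,0],
    [-0.065,0,0.01,0],
    [-0.08,0,0.01,0],
  ],
)

```text
t: 12.25
tool_pos: [0.5229, 0.0652, 0.1224]
eef_rot: [1.95, 1.568, 0.086]
force: [0.6, -0.3, -0.7]
width: 0.0119
```

Request:
step_arm(
  motion=[
    [-0.03,0,0.03,0],
    [-0.05,0,0.07,0],
    [-0.05,0,0.11,0],
    [-0.05,0,0.15,0],
    [-0.05,0,0.15,0],
    [-0.05,0,0.15,0],
  ],
)

```text
t: 12.85
tool_pos: [0.4789, -0.0788, 0.1709]
eef_rot: [1.89, 1.569, 0.025]
force: [0.3, 0.4, 0.5]
width: 0.0122
```

Run:
```python
from h import *
go([.015,0,.043])
p,d=carrier("top"); p2,_=carrier("scene")
a=cv2.resize(p[140:240,240:400],(640,400),interpolation=cv2.INTER_CUBIC)
b=cv2.resize(p2[150:310,250:506],(640,400),interpolation=cv2.INTER_CUBIC)
cv2.imwrite("pics/t4.png",cv2.resize(np.vstack([a,b]),(480,600))[:,:,::-1])
```

```text
lane tcp [[-0.145   0.0033  0.1709]] shift [ 0.1281  0.0028 -0.1599] turn -0.0018 R [[0.002, 0.957, -0.291], [0.0, -0.291, -0.957], [-1.0, 0.002, -0.001]] q [-0.41 -0.04  1.89  0.    1.29 -0.12] F_lane [ 0.51 -0.14  0.53] t 12.85
top score 0.6 x [-0.021   0.0275  0.1301] y [-0.0318  0.0307] z [0.0448 0.0463 0.0474 0.0487 0.0582]
scene score 0.68 x [-0.0204  0.0312  0.1293] y [-0.0307  0.0283] z [0.0458 0.0468 0.0478 0.049  0.0582]
scene score 0.58 x [-0.1658  0.0672  0.1753] y [-0.0565  0.0476] z [0.0172 0.0332 0.0357 0.0492 0.0583]
```

View pics/t4.png

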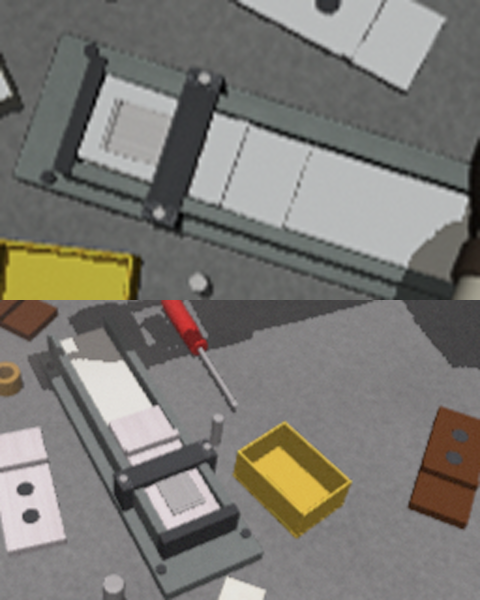

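The picture shows the plate under the bridge and leaf. The tail is at lane x = -20.5 mm and the nose at 130 mm, the stop face. Its top is at 47 mm, up against the bridge, and its neighbours are undisturbed.

```bash
python3 -c "
from bench import finish_job; print(finish_job())"
```

```text
the job is handed in; nothing more can be done
None
```

The carrier plate is loaded: I pressed its tail about 9 mm down with 12–15 N and slid it under the bridge and leaf until the nose met the end stop. I then eased the push, lifted the fingers straight off and moved clear.

- **Reaching the stop:** the plate stopped moving at fingertip lane x = 14.4 mm (15 expected). The push force climbed from about 8 N to 18 N there.
- **After letting go:** both cameras put the nose at lane x of about 130 mm (the stop face) and the tail at about -20.5 mm. That makes the carrier origin about 55 mm, which is home. The plate's top is at 47 mm, held up against the bridge.
- **Other checks:** tool force is about zero, and the neighbours visible in the last crops (spare plate, bin, dowel, screwdriver) look where they were. I did not re-measure the other objects. The job took about 13 s.
- **Missed detection:** while the plate was held at the stop, the top-camera detector did not report it. The check after release did not depend on that view, and no other check disagreed.

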